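# Lay the last casting flat, shut the packing box and count it

## Robot

A 6-joint arm with a two-finger parallel gripper is mounted at the origin on the work surface. World frame = base frame: x ahead of the robot, y to its left, z up, the work surface at z = 0. Lengths are in m, angles in rad, forces in N, time in s.
With the tool pointing down it reaches from about 0.325 to 0.9 m from the base axis. Payload 6.1 kg.
Tool frame: the origin (TCP) lies midway between the tips of the shut fingers; the grasp point (between the pads) lies 19 mm behind it; x points along the fingers, y is the direction in which the jaws open and shut, and the axes are right-handed (so a half turn about x gives the same grasp; the last joint's range is limited). The gripper opens to 85 mm and grips with 20 to 120 N. Pads are 22 mm wide; open, the fingers measure 114 mm over their backs; the gripper's body (76 mm by 85 mm) begins 54 mm behind the grasp point. The pads swing forward as they close: fully open they stand 13 mm farther back than shut.
Start: joints at [1.135, 0.22, 1.526, -0, 1.395, -0.126], TCP at [0.191, 0.595, 0.231] pointing down, gripper open.
Joint ranges: [-2.98, 2.98], [-0.91, 2.08], [0.09, 2.57], [-1.24, 4.39], [0.2, 2.65], [-2.68, 2.68]. Speed limits (rad/s): [2.57, 2.57, 3.01, 3.14, 3.14, 3.14].

## Interface

Orientations are given as [roll, pitch, yaw] about the fixed x, y, z axes, in that order (R = Rz(yaw) Ry(pitch) Rx(roll)).
In Python, from plant import movep, move_l, set_joints, gripper_to, hold, inverse_kinematics, observe, get_image, get_calibration, Unreachable, job_done gives the robot as it stands. Calls block until the motion is done:
- movep(position, orientation): joint-space move of the TCP to a pose.
- move_l(position, feed=0.15, rotation=None, max_force=None): straight line of the TCP; rotation=None keeps the orientation; feed is the mean speed in m/s. With max_force (N) it stops when the force on the tool has changed by that much, and returns True; else False.
- set_joints(angles): joint-space move.
- gripper_to(opening, f_grip=None): finger opening in m; f_grip is the grip in N (None keeps the last); returns when the fingers have stopped.
- hold(seconds).
- inverse_kinematics(position, orientation): joint angles nearest the present ones, or None.
- observe(): the state.
- get_image(name): name is "scene" or "top"; returns (picture, depth): 384x512x3 uint8, red, green, blue; 384x512 float32, m along the optical axis (not along the pixel's ray), 0 where there is no reading.
- get_calibration(name): a dict with "intrinsics" (3x3 intrinsics, pixels), "dist_coeffs" ([k1, k2, p1, p2, k3] as OpenCV has them; the pictures are not rectified), "world_from_camera" (4x4, takes a point from camera to world coordinates). Camera axes: x right, y down, z forward; pixel columns grow to the right and rows downward; lengths in m; the calibration is good to about 2 mm. A picture is of the moment at which its call begins. get_calibration takes no time and is no camera call.
A pose or a line that the arm cannot do raises Unreachable and nothing moves.
- job_done(): hands the job in, once; it reports no verdict.
The state is a dict: "time_s": time; "q": joint angles; "joint_velocities": joint speeds; "joint_torque": joint torques, N m; "eef_pos": TCP position; "tcp_rot": TCP orientation; "ft_force": force on the tool from outside, world axes, zero at the start; "torque": the same for the moment, N m; "opening": finger opening in m.
Only numpy, scipy, OpenCV 4.12 (cv2) and the standard library are available. Lean on these libraries where they do the work, as an engineer would, in place of code of your own. Each camera call takes 0.05 s, during which the arm holds its last target.

## Task

One bracket casting stands on end in the packing box and sticks up over the rim: tip it over towards the empty length of its own compartment so that it lies flat beside the others, then shut the hinged lid fully. Once the lid is shut, count the box by pressing the wide key of the counting terminal firmly for a moment, not the round key; leave the bottle, the tool and the spare casting on the bench where they are.

Things in the scene. Friction and masses are not known exactly. Their poses are not given: they have to be found in the camera images.
- pack_box: open grey box fixed to the bench, 212 (x) by 194 (y) by 75 mm high, walls and floor 6. Origin: centre of underside; x points roughly away from the robot; lid hinged on the +y wall. Two dividers along x (y = -31, +31; 4 thick, 30 above the floor) make 3 compartments 200 long, 58 wide at y = -62, 0, +62: two hold a flat casting; in the third (any) one stands at the +x end, the rest of it is empty
- standing_casting: dark iron C-shaped bracket, 140 long, 50 wide (y), 40 mm thick (x), 0.3 to 0.65 kg, 8 mm back plate on -x, end flanges 12 thick, open on +x. Origin: centre of its heel end; z along its length. Starts upright, heel at about x = +75 in the box, back plate to the box's -x, the way to tip it; top 146 above the bench, 71 over the rim. Pushed near the top it overbalances at about 10 degrees and falls
- casting_top (a point): centre of the top end face of the standing casting, 140 mm from its origin along its z
- flat_casting_a: one of the two castings already lying in the box, same bracket, same frame as the standing one: lying on its back plate, its z along the box's -x, its x up; upper side 46 mm above the bench
- flat_casting_b: the other casting already lying in the box, like flat_casting_a
- lid (a joint): lid angle: 0 shut, grows as it opens, stop at 2.2 rad; starts at 1.85 to 2.1 (leaning out past the hinge, so to close it push from its outer side). Plate 212 along the hinge, 194 from hinge to free edge, 6 mm thick, 0.25 kg, with a tab 60 wide and 13 long amid the free edge. Stiff hinge: it stays at any angle and must be pushed all the way down, 2 to 5 N at the free edge
- lid_hinge (a point): middle of the hinge line, at the underside of the shut lid: x = 0, y = +97, z = 75.5 mm in the box frame. Turns with the lid: shut, it is parallel to the box frame and the lid runs from here along -y; open, the lid rises from here. The lid's outer face is 6 mm along this frame's +z
- lid_edge (a point): middle of the lid's free edge on its outer face (where the tab begins), 194 mm from the hinge; turns with the lid
- terminal: flat grey counting terminal fixed to the bench, 130 mm (x) by 180 mm (y), 40 mm high, with a blank dark display along its +x half and two white membrane keys on its top along the -x half. Origin: centre of its underside
- wide_key: the count key: white rectangle, 36 mm (x) by 76 mm (y), at x = -26, y = +36 mm on the terminal, facing up. Origin: the centre of its upper face, 43.5 mm above the bench. It gives only 2 mm; it counts when pressed straight down with at least 4 N for about 0.1 s and bottoms at about 6 N
- round_key: the other key, not to be pressed: white disc, 30 mm across, at x = -26, y = -55 mm on the terminal. Origin: the centre of its upper face
- bottle: bystander: clear to whitish bottle with a blue cap, 66 mm across, 190 mm high, standing on the bench beyond the terminal. Origin: centre of its underside
- scraper: bystander: screwdriver-like hand tool lying on the bench nearer the robot than the box and terminal. Origin: on the bench under it
- spare_casting: bystander: a further casting lying on its back plate on the bench beyond the box, 40 mm high. Origin: centre of its heel
Things that resemble listed ones, but are neither listed nor needed, are in the scene too. Leave any orange or yellow look-alike of the standing_casting alone.

How it is judged:
By the outcome, as a careful person would: the job done as asked, in the order asked, and still so for the second after the job is handed in, with the robot touching nothing.
It also fails if it takes over 59 s, if anything falls off the work surface, if the arm or the gripper's body presses on something with over 40 N, if the wrist force passes 120 N, or if a joint passes its speed limit or range.

## Working session

There is one attempt and no reset: what is moved stays moved. The work goes in short steps, each a Python script; the robot and the scene stay as the last script left them, time stands still between calls to the robot, and variables do not carry over. Pictures are saved under pics/ and viewed, and the job is handed in when it is done.

```bash
ls; mkdir -p pics; python3 - <<'E'
from plant import *
import cv2, numpy as np
for n in ("scene","top"):
    im,d=get_image(n); np.savez(f"pics/{n}0.npz",im=im,d=d)
    cv2.imwrite(f"pics/{n}0.png",cv2.cvtColor(im,cv2.COLOR_RGB2BGR))
    c=get_calibration(n); print(n,c)
print(observe())
E
```

```text
pics
scene {'intrinsics': array([[480.66804223,   0.        , 254.91166236],
       [  0.        , 480.66804223, 199.18436891],
       [  0.        ,   0.        ,   1.        ]]), 'dist_coeffs': array([-0.03223258,  0.        ,  0.        ,  0.        ,  0.        ]), 'world_from_camera': array([[-0.4851247 ,  0.57357131, -0.66005301,  1.28958082],
       [ 0.87433886,  0.3299267 , -0.35592124,  0.37683062],
       [ 0.0136229 , -0.74977618, -0.66155128,  0.83457638],
       [ 0.        ,  0.        ,  0.        ,  1.        ]])}
top {'intrinsics': array([[459.32774043,   0.        , 259.0233225 ],
       [  0.        , 459.32774043, 187.26234948],
       [  0.        ,   0.        ,   1.        ]]), 'dist_coeffs': array([-0.07637176,  0.        ,  0.        ,  0.        ,  0.        ]), 'world_from_camera': array([[-0.01003752, -0.98338206,  0.18127046,  0.35990116],
       [-0.99990925,  0.00824176, -0.01065704, -0.01626704],
       [ 0.00898596, -0.18136098, -0.98337554,  1.33320208],
       [ 0.        ,  0.        ,  0.        ,  1.        ]])}
{'time_s': 0.1, 'q': array([ 1.13493347e+00,  2.21160325e-01,  1.52751343e+00,  1.38376375e-05,
        1.39468466e+00, -1.26101293e-01]), 'joint_velocities': array([-2.53747914e-03, -1.25470191e-03, -2.73749688e-03, -4.83226737e-04,
        3.46881270e-04, -3.75844611e-05]), 'joint_torque': array([-3.63698882e-04, -4.98244643e+01, -3.90543222e+01, -3.78817467e-04,
        5.70588891e-03, -6.06428171e-05]), 'eef_pos': array([0.19028705, 0.59475423, 0.23029168]), 'tcp_rot': array([-1.70461046,  1.56903051, -2.01437446]), 'ft_force': array([-0.55374449, -0.63467818, -0.0223521 ]), 'torque': array([ 0.00823722, -0.02684666,  0.02332565]), 'opening': 0.08524982175355167}
```

View pics/scene0.png

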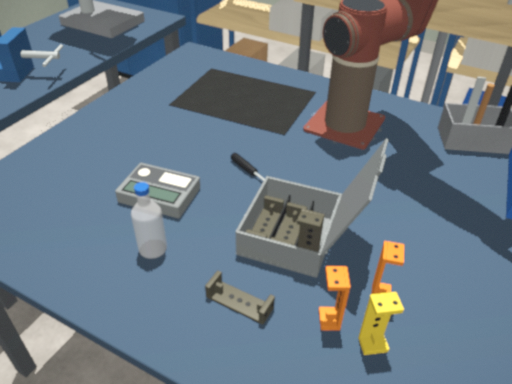

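View pics/top0.png

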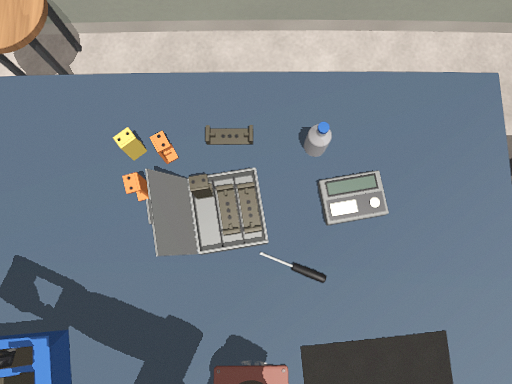

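The scene picture shows the open box at about (285,230), lid leaning to the right, castings inside, and orange and yellow look-alikes at (335,295), (390,265) and (378,320). In the top picture the standing casting is dark at (200,183), at the +x end of the hinge-side compartment. The look-alikes are at (130,145), (164,147) and (136,186), and the spare casting is at (230,135). The terminal is at (353,197), with the wide key at (343,208) and the round key at (375,202). I'll check the choice in a close crop.

```bash
python3 - <<'E'
import cv2, numpy as np
im=cv2.imread("pics/top0.png")
a=cv2.resize(im[155:265,135:285],None,fx=5,fy=5,interpolation=cv2.INTER_CUBIC)
cv2.imwrite("pics/crop_box.png",a)
a=cv2.resize(im[160:235,300:400],None,fx=7,fy=7,interpolation=cv2.INTER_CUBIC)
cv2.imwrite("pics/crop_term.png",a)
im=cv2.imread("pics/scene0.png")
a=cv2.resize(im[140:280,225:400],None,fx=4,fy=4,interpolation=cv2.INTER_CUBIC)
cv2.imwrite("pics/crop_sc.png",a)
E
```

```text
(no output)
```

View pics/crop_box.png

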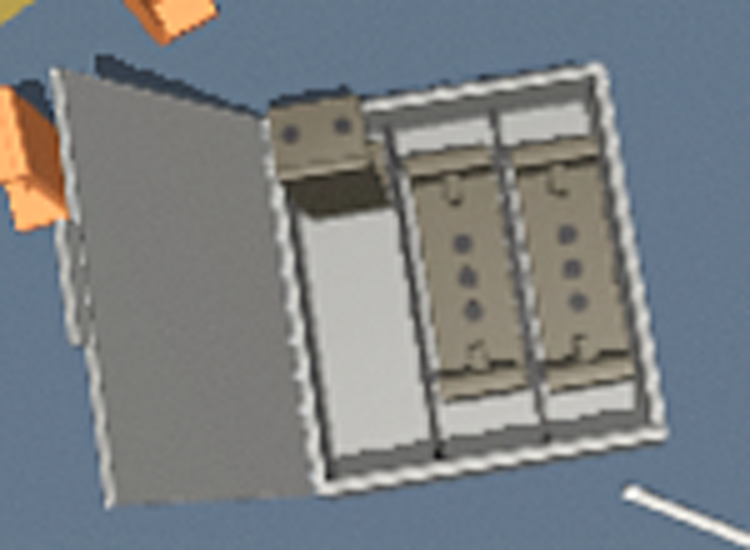

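View pics/crop_term.png

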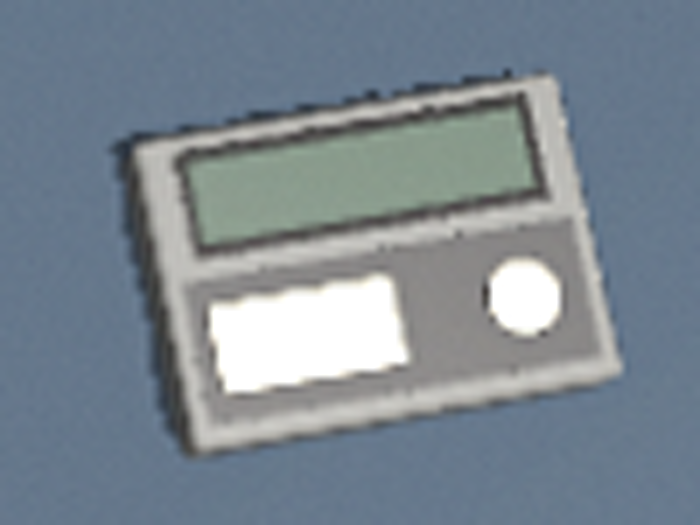

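View pics/crop_sc.png

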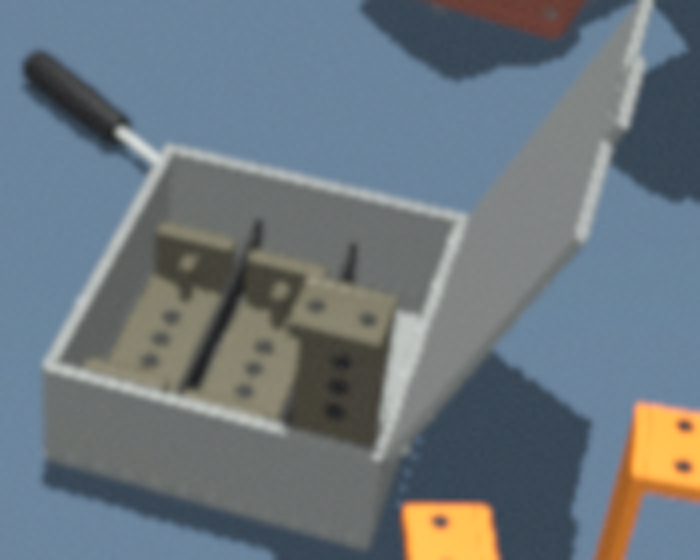

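```bash
cat > h.py <<'E'
from plant import *
import cv2, numpy as np
from scipy.optimize import least_squares
from scipy.spatial.transform import Rotation as R
def ray(n,uv):
    c=get_calibration(n); p=cv2.undistortPoints(np.array(uv,float).reshape(-1,1,2),c["intrinsics"],c["dist_coeffs"]).reshape(-1,2)
    T=c["world_from_camera"]; return T[:3,3],(np.c_[p,np.ones(len(p))]@T[:3,:3].T),T,p
def at_z(n,uv,z):
    o,d,_,_=ray(n,uv); return o+d*((z-o[2])/d[:,2])[:,None]
def cloud(n,im,D):
    h,w=D.shape; v,u=np.mgrid[:h,:w]; o,d,_,_=ray(n,np.c_[u.ravel(),v.ravel()])
    return (o+d*D.reshape(-1,1)).reshape(h,w,3)
def snap(tag,crop=None,names=("top","scene"),f=1):
    r={}
    for n in names:
        im,d=get_image(n); cv2.imwrite(f"pics/{tag}_{n}.png",cv2.cvtColor(im,cv2.COLOR_RGB2BGR)); np.savez(f"pics/{tag}_{n}.npz",im=im,d=d)
    return
def proj(n,X):
    c=get_calibration(n); T=np.linalg.inv(c["world_from_camera"]); 
    return cv2.projectPoints(np.atleast_2d(X).astype(float)@T[:3,:3].T+T[:3,3],np.zeros(3),np.zeros(3),c["intrinsics"],c["dist_coeffs"])[0].reshape(-1,2)
E
python3 - <<'E'
from h import *
f=lambda a,o,s: np.array(a,float)/s+np.array(o)-0.4
box=f([[600,67],[663,436],[320,490],[268,120]],[135,155],5) # +x-y, -x-y, -x+y, (approx)+x+y
P=at_z("top",box,.075); print(P.round(4))
c=get_calibration
# fit box yaw/pos from three good corners
L=np.array([[106,-97],[-106,-97],[-106,97]])/1000
def fit(L,P):
    r=least_squares(lambda q:((R.from_euler('z',q[2]).as_matrix()[:2,:2]@L.T).T+q[:2]-P[:,:2]).ravel(),[.5,0,0]);return r.x,r.fun
print("box",fit(L,P[:3]))
t=f([[555,75],[620,372],[195,450],[135,145]],[300,160],7)
P=at_z("top",t,.040);print(P.round(4)); L=np.array([[65,-90],[-65,-90],[-65,90],[65,90]])/1000
print("term",fit(L,P))
k=f([[310,335],[525,295]],[300,160],7);print("keys",at_z("top",k,.0435))
g=f([[272,105],[360,97],[368,165],[278,182]],[135,155],5);print("top casting",at_z("top",g,.146))
g=f([[105,505],[57,72]],[135,155],5)
z=np.load("pics/top0.npz");C=cloud("top",z["im"],z["d"])
for uv in [(200,181),(205,183),(180,215),(165,200),(170,240),(230,210),(210,220),(235,172),(343,208),(375,202),(132,185),(128,145),(160,140),(317,128),(155,188),(160,250)]: print(uv,C[uv[1],uv[0]].round(3))
E
```

```text
[[ 0.6469 -0.018   0.075 ]
 [ 0.4403 -0.0507  0.075 ]
 [ 0.4126  0.1362  0.075 ]
 [ 0.6181  0.1679  0.075 ]]
box (array([0.52982482, 0.05990694, 0.15572927]), array([ 0.00266475, -0.00144226, -0.00014435, -0.00166062, -0.00252041,
        0.00310288]))
[[ 0.6454 -0.379   0.04  ]
 [ 0.5211 -0.3988  0.04  ]
 [ 0.4912 -0.223   0.04  ]
 [ 0.6172 -0.2028  0.04  ]]
term (array([ 0.56873322, -0.30090282,  0.16191053]), array([ 0.00195957, -0.00022513, -0.00201607, -0.00139306, -0.00114417,
        0.00043267,  0.00120067,  0.00118553]))
keys [[ 0.53719708 -0.2710828   0.0435    ]
 [ 0.55276673 -0.36030379  0.0435    ]]
top casting [[0.61162289 0.15554652 0.146     ]
 [0.61553949 0.10903698 0.146     ]
 [0.5789611  0.10443021 0.146     ]
 [0.57028072 0.15165313 0.146     ]]
(200, 181) [0.597 0.126 0.146]
(205, 183) [0.592 0.113 0.144]
(180, 215) [0.508 0.178 0.139]
(165, 200) [0.54  0.209 0.19 ]
(170, 240) [0.439 0.193 0.196]
(230, 210) [0.537 0.054 0.016]
(210, 220) [0.509 0.113 0.006]
(235, 172) [0.635 0.037 0.078]
(343, 208) [ 0.536 -0.268  0.044]
(375, 202) [ 0.552 -0.361  0.045]
(132, 185) [0.59  0.309 0.135]
(128, 145) [0.704 0.328 0.122]
(160, 140) [0.712 0.237 0.141]
(317, 128) [ 0.728 -0.182  0.184]
(155, 188) [0.563 0.226 0.233]
(160, 250) [0.412 0.207 0.242]
```

```bash
cat >> h.py <<'E'
BO=np.array([.5298,.0599]); BY=.1560
RB=R.from_euler('z',BY).as_matrix()
def b2w(x,y,z): 
    p=RB@np.array([x,y,z]); p[:2]+=BO; return p
def w2b(P): 
    P=np.atleast_2d(P).copy(); P[:,:2]-=BO; return P@RB
import warnings; warnings.filterwarnings("ignore")
def down(a):
    "tool x down, jaw direction at world yaw a"
    x=np.array([0,0,-1.]);y=np.array([np.cos(a),np.sin(a),0]);return R.from_matrix(np.c_[x,y,np.cross(x,y)]).as_euler('xyz')
def lidang(tag):
    z=np.load(f"pics/{tag}.npz");
    C=w2b(cloud("top",z["im"],z["d"]).reshape(-1,3))
    m=(abs(C[:,0])<.09)&(C[:,1]>.105)&(C[:,1]<.2)&(C[:,2]>.09)&(C[:,2]<.27)
    P=C[m]; k=np.polyfit(P[:,2]-.0755,P[:,1],1); return len(P),k,np.pi/2+np.arctan(k[0]),P[:,2].max()
E
python3 - <<'E'
from h import *
print(lidang("top0"))
z=np.load("pics/top0.npz");C=w2b(cloud("top",z["im"],z["d"]).reshape(-1,3)).reshape(384,512,3)
im=z["im"].astype(int)
# casting top face, look-alikes
m=(abs(C[...,2]-.146)<.005)&(C[...,0]>.03)&(C[...,0]<.12)&(C[...,1]>.02)&(C[...,1]<.1)
P=C[m];print("ctop",len(P),P.min(0),P.max(0),P.mean(0))
o=(im[...,0]>150)&(im[...,2]<110)&(C[...,2]>.02)&(C[...,0]>-.1)&(C[...,0]<.4)
lab=cv2.connectedComponentsWithStats(o.astype(np.uint8))
for i in range(1,lab[0]):
    P=C[lab[1]==i]
    if len(P)>30: print("look",P.min(0).round(3),P.max(0).round(3))
for a in (BY,BY+np.pi/2,BY-np.pi/2,BY+np.pi):
    for p in [(.13,.062,.2),(0,.2,.24),(0,-.08,.09)]:
        q=inverse_kinematics(b2w(*p),down(a)); print(a.__round__(2),p,None if q is None else np.round(q,2))
print(down(BY))
E
```

```text
(2702, array([0.41021242, 0.09535753]), np.float64(1.9600753927591823), np.float64(0.2698337500740673))
ctop 275 [0.05332903 0.03449058 0.14120956] [0.09470414 0.08465954 0.15041715] [0.07360391 0.05942802 0.14581417]
look [0.202 0.213 0.02 ] [0.231 0.256 0.143]
look [0.174 0.147 0.02 ] [0.195 0.159 0.142]
look [0.038 0.174 0.023] [0.131 0.254 0.254]
0.16 (0.13, 0.062, 0.2) [ 0.1   0.33  1.45  0.    1.36 -0.06]
0.16 (0, 0.2, 0.24) [0.34 0.06 1.68 0.   1.39 0.18]
0.16 (0, -0.08, 0.09) [-0.18  0.17  1.86  0.    1.11 -0.34]
1.73 (0.13, 0.062, 0.2) [ 0.1   0.33  1.45 -0.    1.36 -1.63]
1.73 (0, 0.2, 0.24) [ 0.34  0.06  1.68 -0.    1.39 -1.39]
1.73 (0, -0.08, 0.09) [-0.18  0.17  1.86 -0.    1.11 -1.91]
-1.41 (0.13, 0.062, 0.2) [ 0.1   0.33  1.45 -0.    1.36  1.51]
-1.41 (0, 0.2, 0.24) [ 0.34  0.06  1.68 -0.    1.39  1.75]
-1.41 (0, -0.08, 0.09) [-0.18  0.17  1.86  0.    1.11  1.23]
3.3 (0.13, 0.062, 0.2) None
3.3 (0, 0.2, 0.24) None
3.3 (0, -0.08, 0.09) None
[1.41479633 1.57079633 0.        ]
```

```bash
python3 - <<'E'
from h import *
O=down(BY)
gripper_to(0.0,40)
p=observe()["eef_pos"]
move_l([p[0],p[1],.40],feed=.25)
movep(b2w(.14,.06,.36),O)
move_l(b2w(.135,.06,.138),feed=.2)
s=observe();print(s["time_s"],w2b(s["eef_pos"]),s["ft_force"],s["opening"])
hit=move_l(b2w(.098,.06,.138),feed=.05,max_force=2)
s=observe();print(hit,s["time_s"],w2b(s["eef_pos"]),s["ft_force"])
snap("a")
E
```

```text
5.275 [[0.13606893 0.05996932 0.13971693]] [0.25876278 0.20305625 0.69019712] -0.00019898505696755184
False 6.1667 [[0.09816408 0.05997471 0.13808031]] [0.47983096 0.08471032 0.46329063]
```

View pics/a_scene.png

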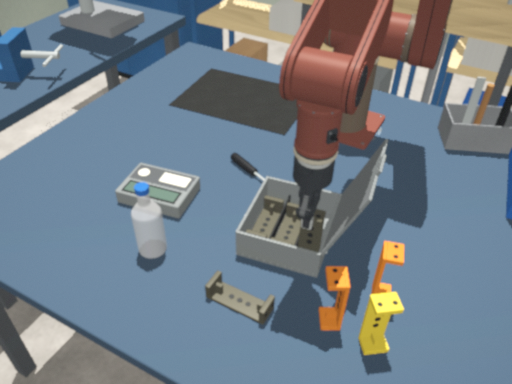

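```bash
python3 - <<'E'
import cv2
im=cv2.imread("pics/a_scene.png")[140:280,225:400];im2=cv2.imread("pics/a_top.png")[150:265,150:280]
cv2.imwrite("pics/a_c.png",cv2.hconcat([cv2.resize(im,(420,336),interpolation=2),cv2.resize(im2,(380,336),interpolation=2)]))
E
```

```text
(no output)
```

View pics/a_c.png

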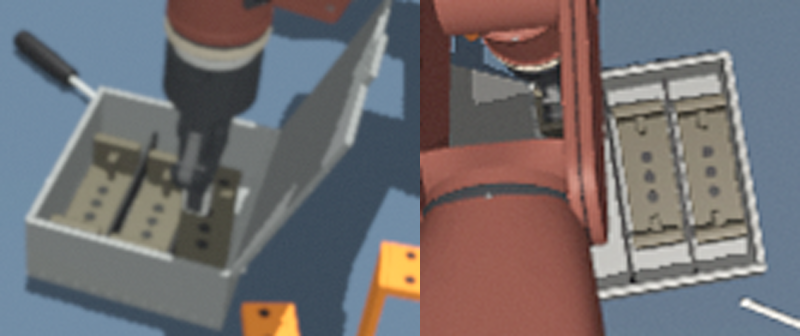

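The crop shows the fingertips up against the upper +x side of the casting, which is still upright at about (205,190). I'll go on pushing.

```bash
python3 - <<'E'
from h import *
for x in (.085,.07,.055,.04):
    hit=move_l(b2w(x,.06,.138),feed=.06,max_force=10)
    s=observe();print(hit,s["time_s"],w2b(s["eef_pos"]).round(4),(s["ft_force"]@RB).round(2))
    if hit: break
snap("b",names=("scene",))
im=cv2.imread("pics/b_scene.png")[140:280,225:400]
cv2.imwrite("pics/b_c.png",cv2.resize(im,None,fx=4,fy=4,interpolation=2))
E
```

```text
False 6.6333 [[0.0846 0.06   0.1379]] [-0.92 -0.06 -0.03]
False 7.0333 [[0.0698 0.06   0.1381]] [ 0.34  0.35 -0.08]
False 7.4333 [[0.0548 0.06   0.1381]] [-0.2  -0.11 -0.6 ]
False 7.8333 [[0.0397 0.06   0.1381]] [ 0.01 -0.12  0.74]
```

View pics/b_c.png

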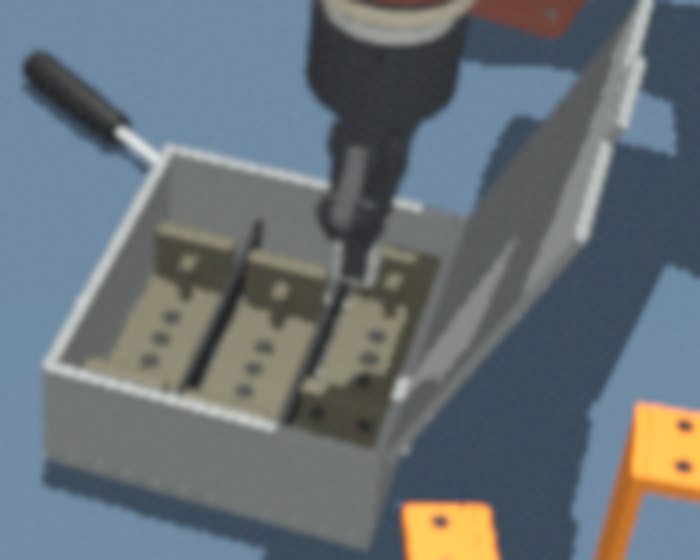

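The casting now lies flat in its compartment at about (370,340) in the crop. Next I'll raise the tool, move behind the lid, and check from the top.

```bash
python3 - <<'E'
from h import *
O=down(BY)
move_l(b2w(.04,.06,.37),feed=.25)
move_l(b2w(-.03,.24,.37),feed=.25)
move_l(b2w(-.03,.23,.225),feed=.2)
s=observe();print(s["time_s"],w2b(s["eef_pos"]).round(4),(s["ft_force"]@RB).round(2))
snap("c")
a=cv2.imread("pics/c_scene.png")[60:300,200:440];b=cv2.imread("pics/c_top.png")[140:270,130:280]
cv2.imwrite("pics/c_c.png",cv2.hconcat([cv2.resize(a,(400,400),interpolation=2),cv2.resize(b,(400,400),interpolation=2)]))
z=np.load("pics/c_top.npz");C=w2b(cloud("top",z["im"],z["d"]).reshape(-1,3))
m=(abs(C[:,0])<.098)&(abs(C[:,1])<.09)&(C[:,2]<.2)
P=C[m]; print("max z in box",np.sort(P[:,2])[-5:])
E
```

```text
10.7583 [[-0.029   0.2298  0.2264]] [0.54 0.25 0.26]
max z in box [0.07579549 0.07591641 0.07634311 0.07706447 0.07814287]
```

View pics/c_c.png

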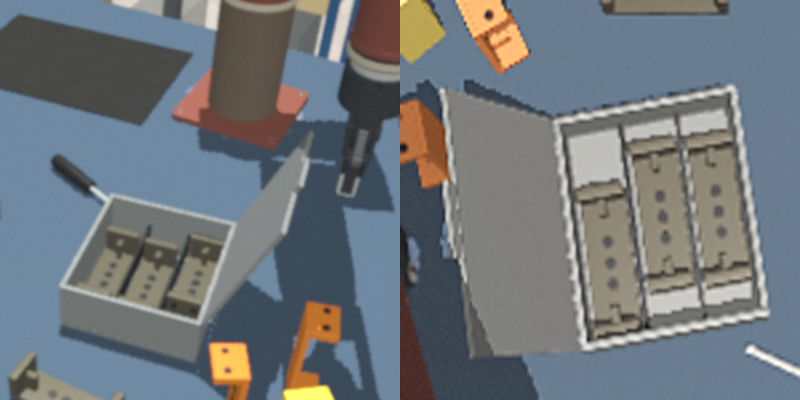

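The top view shows three castings flat, one in each compartment, with nothing above the rim. The lid is open, and the tool stands behind it at about (350,185). Now I'll push the lid round its arc.

```bash
python3 - <<'E'
from h import *
def tcp(th,r=.172,x=-.0):
    d=.006+.011*np.sin(th); return b2w(x,.097-r*np.cos(th)+d*np.sin(th),.0755+r*np.sin(th)+d*np.cos(th))
hit=False
for th in np.arange(2.0,0.05,-.15):
    hit=move_l(tcp(th),feed=.12,max_force=25)
    s=observe();print(hit,round(th,2),round(s["time_s"],2),w2b(s["eef_pos"]).round(3),(s["ft_force"]@RB).round(1))
    if hit: break
snap("d",names=("scene",))
E
```

```text
False 2.0 11.47 [[0.002 0.183 0.228]] [1.6 1.4 1.6]
False 1.85 11.83 [[0.    0.16  0.237]] [ 0.8 -1.3 -0.5]
False 1.7 12.2 [[0.    0.136 0.244]] [ 0.1 -0.1 -0.1]
False 1.55 12.57 [[0.    0.11  0.248]] [-0.8 -0.8  0.6]
False 1.4 12.93 [[0.    0.084 0.248]] [-0.1 -0.8 -0.1]
False 1.25 13.3 [[-0.     0.058  0.244]] [ 0.2  0.2 -0.6]
False 1.1 13.68 [[-0.     0.033  0.236]] [ 0.3 -0.  -0.4]
False 0.95 14.05 [[-0.     0.009  0.224]] [-0.6 -0.   0.4]
False 0.8 14.43 [[-0.    -0.013  0.208]] [-0.2 -0.4  0.3]
False 0.65 14.8 [[-0.001 -0.033  0.189]] [0.3 0.4 0.2]
False 0.5 15.18 [[-0.    -0.049  0.167]] [-0.7  0.5  1.1]
False 0.35 15.55 [[-0.    -0.061  0.143]] [-0.1  0.7 -0.3]
False 0.2 15.93 [[-0.    -0.07   0.118]] [ 0.9 -0.1  0.3]
```

View pics/d_scene.png

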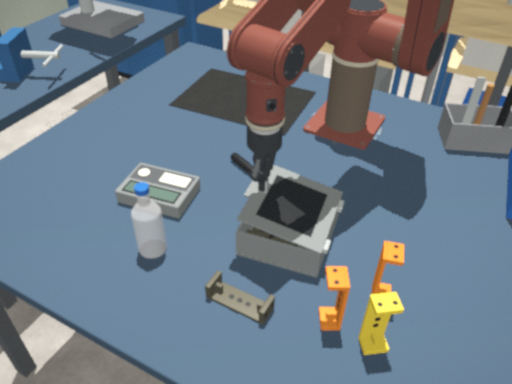

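The lid has followed the tool and is nearly shut at about (295,205), with a gap still showing on the free-edge side near (255,225). Now I'll press it down.

```bash
python3 - <<'E'
from h import *
hit=move_l(b2w(0,-.075,.095),feed=.08,max_force=25)
s=observe();print(hit,round(s["time_s"],2),w2b(s["eef_pos"]).round(4),(s["ft_force"]@RB).round(1))
hit=move_l(b2w(0,-.075,.074),feed=.03,max_force=14)
s=observe();print(hit,round(s["time_s"],2),w2b(s["eef_pos"]).round(4),(s["ft_force"]@RB).round(1))
hold(.3)
s=observe();print(w2b(s["eef_pos"]).round(4),(s["ft_force"]@RB).round(1))
move_l(b2w(0,-.075,.16),feed=.2)
movep([.5371,-.2695,.13],down(BY))
s=observe();print(s["time_s"],s["eef_pos"])
snap("e")
z=np.load("pics/e_top.npz");C=w2b(cloud("top",z["im"],z["d"]).reshape(-1,3))
m=(abs(C[:,0])<.1)&(C[:,1]<.09)&(C[:,1]>-.09)&(C[:,2]<.15)&(C[:,2]>.03)
P=C[m];A=np.c_[P[:,:2],np.ones(len(P))];k=np.linalg.lstsq(A,P[:,2],rcond=None)[0];print(len(P),k,"z at hinge/edge",k[1]*.09+k[2],-k[1]*.09+k[2],np.std(P[:,2]-A@k))
a=cv2.imread("pics/e_scene.png")[60:300,100:400];b=cv2.imread("pics/e_top.png")[140:290,180:400]
cv2.imwrite("pics/e_c.png",cv2.hconcat([cv2.resize(a,(400,320),interpolation=2),cv2.resize(b,(400,320),interpolation=2)]))
E
```

```text
False 16.42 [[-0.0007 -0.0749  0.0941]] [ 0.4 -0.6  0.1]
True 16.93 [[ 0.0006 -0.0752  0.0815]] [-2.7  1.6  7.5]
[[ 0.0006 -0.0752  0.0815]] [-1.2  0.7  6.7]
18.7917 [ 0.53696999 -0.26822334  0.12928574]
4702 [0.0006817  0.00039765 0.08162606] z at hinge/edge 0.08166184778595388 0.08159027110159155 0.002492055001271738
```

View pics/e_c.png

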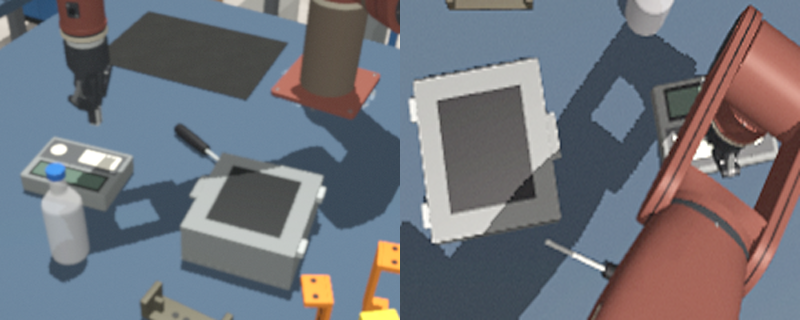

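The lid is shut: its plane is level at 81.6 mm at both the hinge and the free edge. The tool is above the wide key, clear of the round key at (60,150). I'll press the wide key.

```bash
python3 - <<'E'
from h import *
move_l([.537,-.270,.055],feed=.1)
s=observe();f0=s["ft_force"];print(s["time_s"],s["eef_pos"],f0)
hit=move_l([.537,-.270,.036],feed=.025,max_force=14)
for i in range(4):
    s=observe();print(hit,round(s["time_s"],3),s["eef_pos"].round(4),(s["ft_force"]-f0).round(1)); hold(.1)
E
```

```text
19.7917 [ 0.53750665 -0.27029614  0.05562658] [ 0.11288802 -0.28477613  0.12862263]
True 20.375 [ 0.5372 -0.2701  0.0416] [-1.8  1.5  5.4]
True 20.475 [ 0.5372 -0.2701  0.0415] [-1.4  0.8  6.9]
True 20.575 [ 0.5372 -0.2701  0.0416] [-1.8  1.7  7.5]
True 20.675 [ 0.5372 -0.2701  0.0416] [-1.9  1.4  6. ]
```

```bash
python3 - <<'E'
from h import *
move_l([.537,-.270,.2],feed=.2)
movep([.33,-.33,.33],down(-.3))
s=observe();print(s["time_s"],s["ft_force"])
snap("f")
z=np.load("pics/f_top.npz");C=w2b(cloud("top",z["im"],z["d"]).reshape(-1,3))
m=(abs(C[:,0])<.1)&(abs(C[:,1])<.09)&(C[:,2]<.15)&(C[:,2]>.03)
P=C[m];A=np.c_[P[:,:2],np.ones(len(P))];k=np.linalg.lstsq(A,P[:,2],rcond=None)[0];print("lid slope",k)
a=cv2.imread("pics/f_scene.png");b=cv2.imread("pics/f_top.png")[60:300,100:420]
cv2.imwrite("pics/f_c.png",cv2.hconcat([cv2.resize(a,(400,300),interpolation=2),cv2.resize(b,(400,300),interpolation=2)]))
E
```

```text
22.7167 [ 0.07655528  0.50449911 -0.75655997]
lid slope [-0.00030446 -0.00090566  0.08160698]
```

View pics/f_c.png

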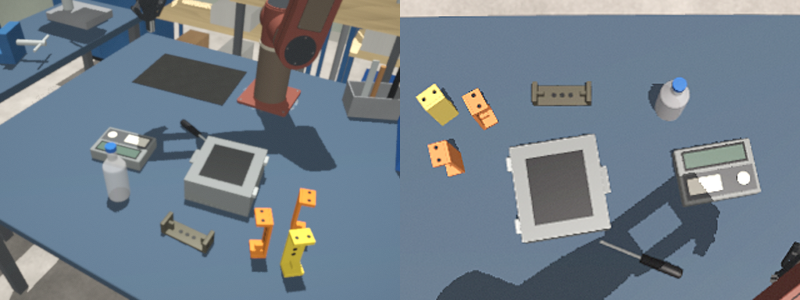

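The last picture shows the lid shut and level at about (560,187), and the bottle, tool, spare casting and look-alikes where they started. The arm is clear of everything. I'm handing the job in.

```bash
python3 -c "
from plant import *
job_done()"
```

```text
the job is handed in; nothing more can be done
```

The job is done and handed in at about 23 s of the 59 s allowed. I pushed the standing casting over with the shut fingers, swung the lid shut and pressed it down, then pressed the wide key once.

- **Castings:** before the lid closed, the top view showed one casting flat in each of the three compartments, with nothing above the rim.
- **Lid:** its outer face came out at 81.6 mm and level to within 0.001 rad, which is the shut height. It was still so in the last check after the key press.
- **Key:** the wide key went down its full 2 mm, with 5.4 to 7.5 N read for about 0.3 s. I did not touch the round key. Nothing confirmed the count itself, because the display stays blank.
- **Bystanders:** the bottle, the tool, the spare casting and the orange and yellow look-alikes look unmoved in the last pictures. I compared these by eye and did not measure them.

No check failed or disagreed. The casting tipped with almost no force reading (under 1 N), so I confirmed that step from the pictures only.

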